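Snap shut the one sensor lid left standing up in the tray

ROBOT

A 7-joint arm with a two-finger parallel gripper is mounted at the origin on the work surface. World frame = base frame: x ahead of the robot, y to its left, z up, the work surface at z = 0. Lengths are in m, angles in rad, forces in N, time in s.
With the tool pointing down it reaches from about 0.425 to 0.925 m from the base axis. Payload 6.8 kg.
Tool frame: the origin (TCP) lies at the very end of the fingers, on their centre line; the grasp point (between the pads) lies 19 mm behind it; z points along the fingers, y is the direction in which the jaws open and shut (so a half turn about z gives the same grasp; the last joint's range is limited). The gripper opens to 85 mm and grips with 20 to 120 N. Pads are 22 mm wide; open, the fingers measure 114 mm over their backs; the gripper's body (76 mm by 85 mm) begins 54 mm behind the grasp point. The pads swing forward as they close: fully open they stand 13 mm farther back than shut.
Start: joints at [-1.365, 0.477, 0.022, 1.555, -0.011, 1.109, -0.083], TCP at [0.208, 0.642, 0.231] pointing down, gripper open.
Joint ranges: [-2.96, 2.96], [-0.34, 2.1], [-1.41, 1.46], [0.24, 2.44], [-1.37, 4.51], [0.17, 1.92], [-2.96, 2.96]. Speed limits (rad/s): [2.39, 2.39, 3.14, 3.14, 3.14, 3.14, 3.14].

INTERFACE

Orientations are given as a unit quaternion [w, x, y, z].
In Python, from station import bot gives the robot as it stands.
- The arm moves only by the tool move_arm, never from a script. Its argument "commands" is text: rows parted by semicolons, each of 7 numbers parted by spaces: the opening, from 0 (shut) to 1 (fully open), then the shift along the tool's x, y, z in cm, then the turn, a rotation vector about the tool's x, y, z in degrees. In form: gripper tx ty tz rx ry rz; .... A call has 1 to 12 rows; each row shifts and turns the commanded pose from where the row before left it, along the tool's axes as they then stand; what a row does not reach is not made up. A row lasts 1/12 s, in which the tool goes at most 41.7 mm and 7.16 degrees, less where a joint would pass 70% of its speed; a pose out of reach is approached as far as the arm can. A call with a gripper value outside its range is refused whole. The fingers move at their own pace and stop on an object; "force" is the grip in N (left out, the last holds). Time passes only in rows, so rows that do not move let the fingers close. It gives the time, the measured TCP pose, the force and the opening at its end, in the units of the state.
- bot.get_obs(): the state, without advancing time (a new reading comes with each control period).
- bot.read_camera(name): name is "scene" or "top" or "wrist"; returns a dict with "img" (480x640x3 uint8, red, green, blue), "K" (3x3 intrinsics, pixels), "rvec" (rotation vector, rad) and "tvec" (3), from world to camera coordinates, as OpenCV has them; the wrist camera has in their place "hand_eye" (4x4, takes a point from camera to tool coordinates, whose origin is the TCP and whose axes are the flange's). Camera axes: x right, y down, z forward; pixel columns grow to the right and rows downward; lengths in m; the calibration is good to about 2 mm. A picture is of the moment at which its call begins: read the wrist's pose just before it. There is no depth.
- bot.hand_in(): hands the job in, once; it reports no verdict.
The state is a dict: "t": time; "q": joint angles; "joint_vel": joint speeds; "joint_torque": joint torques, N m; "eef_pos": TCP position; "tool_rot": TCP orientation; "contact_force": force on the tool from outside, world axes, zero at the start; "torque": the same for the moment, N m; "gripper_width": opening from 0.0 (shut) to 1.0 (fully open).
Only numpy, scipy, OpenCV 4.12 (cv2) and the standard library are available. Lean on these libraries where they do the work, as an engineer would, in place of code of your own. Each camera call takes 0.05 s, during which the arm holds its last target. There are 200 camera calls.

TASK

In the tray on the bench, one of the white sensor housings has its lid standing up at one end instead of lying flat. With the fingertips, gently press the raised end down until that lid is fully shut and flush like its neighbours', then draw clear. Do not lift the housing or shift the tray, and leave the other housings and the things lying around untouched.

Things in the scene. Friction and masses are not known exactly. Their poses are not given: they have to be found in the camera images.
- tray: aluminium nest tray, 290 mm (x) by 260 mm (y), plate 6 mm thick, lying loose on the bench, about 2 kg; origin at the centre of its underside. Six nests hold one housing each, long sides along the tray's x: two rows at x = -66 and +66 mm, three nests a row at y = -78, 0, +78 mm. Grey ribs 5 mm high round each nest locate the housing with 1.5 mm play. The free gap between housings is 32 mm sideways and 32 mm end to end.
- housing: the one whose lid stands up, in any of the six nests. White oval plastic housing 100 mm long (its x), 46 mm wide (y); origin at the centre of its underside, z up. Base 18 mm high, lid 4 mm thick: shut, its top is 22 mm above this origin, 28 mm above the bench. The lid is hooked at the -x end (hinge line at its underside, 46 mm from the centre); the +x end is the raised one.
- press_mark (a point): point on the top face of the raised lid, at three small moulded thumb ribs near its free end: on the centre line, 82 mm from the hooked end's hinge line (36 mm from the housing's centre towards +x) and 14 mm short of the lid's rounded tip. It turns with the lid, its x axis running along the lid from hooked end to free end; it starts about 15 to 21 mm higher than when shut.
- lid (a joint): how far the lid stands open, rad: 0 = fully shut and flush (hard stop), start 0.18 to 0.26. It swings down on its hooks with an even resistance of about 3 N at the press mark, and stays where it is left (no spring).
- shut1: another white plastic housing, an upright oval puck 100 mm long (its x), 46 mm wide (its y); origin at the centre of its underside, z up; lid already shut, top 22 mm above the origin. Leave alone.
- shut2: another white plastic housing, an upright oval puck 100 mm long (its x), 46 mm wide (its y); origin at the centre of its underside, z up; lid already shut, top 22 mm above the origin. Leave alone.
- shut3: another white plastic housing, an upright oval puck 100 mm long (its x), 46 mm wide (its y); origin at the centre of its underside, z up; lid already shut, top 22 mm above the origin. Leave alone.
- shut4: another white plastic housing, an upright oval puck 100 mm long (its x), 46 mm wide (its y); origin at the centre of its underside, z up; lid already shut, top 22 mm above the origin. Leave alone.
- lidless: a white plastic housing without a lid, 100 by 46 mm, 18 mm high, circuit board and coin cell showing; origin at the centre of its underside. Leave alone.
- loupe: black loupe standing on the bench beside the tray, 38 mm across, 46 mm high; origin at the centre of its underside. Leave alone.
- tweezers: steel tweezers lying on the bench on the tray's other side, about 135 mm long (x), 20 mm wide, 9 mm high; origin at mid-length on the bench. Leave alone.
- lid_bin: green open-fronted stacking bin with spare white lids, 160 (x) by 105 by 75 mm high; origin at the centre of its underside. Leave alone.
There are look-alikes about, which are no part of the job. What is shaped like the housing but red is not meant.

How it is judged:
On the way:
1. the raised lid is pressed down fully shut by the fingers (value of joint lid below 0.02 rad and contact force between the fingers and housing above 0.5 N), for 0.05 s.
At the end, for the whole second after the job is handed in: the lid is shut to within 0.02 rad (2 mm at its tip), its housing level and down in its nest, and the tray, all housings, loupe, tweezers and bin are within 10 mm of where they started, at rest (value of joint lid below 0.02 rad and angle between housing's own z axis and vertical below 0.04 rad and z of housing in the frame of tray between 0.003 and 0.009 m and linear speed of housing below 0.01 m/s and distance of each of tray, housing, shut1, shut2, shut3, shut4, lidless, loupe, tweezers, lid_bin from where it was at the start of the episode below 0.01 m); the robot touches nothing.
It fails at once if another housing, the loupe, the tweezers or the bin is touched (over 0.5 N) (contact force between any of the fingers, the arm and shut1 above 0.5 N or contact force between any of the fingers, the arm and shut2 above 0.5 N or contact force between any of the fingers, the arm and shut3 above 0.5 N or contact force between any of the fingers, the arm and shut4 above 0.5 N or contact force between any of the fingers, the arm and lidless above 0.5 N or contact force between any of the fingers, the arm and loupe above 0.5 N or contact force between any of the fingers, the arm and tweezers above 0.5 N or contact force between any of the fingers, the arm and lid_bin above 0.5 N).
It fails at once if the housing is lifted (over 5 mm) or tipped in its nest (z of housing in the frame of tray above 0.011 m or angle between housing's own z axis and vertical above 0.15 rad).
It fails at once if the lid is pulled further open instead of pressed (beyond 0.3 rad) (value of joint lid above 0.3 rad).
It fails at once if the housing is pressed harder than 30 N (contact force between any of the fingers, the arm and housing above 30 N).
It fails at once if the tray or a neighbour is shifted by more than 10 mm (distance of any of tray, shut1, shut2, shut3, shut4, lidless, loupe, tweezers, lid_bin from where it was at the start of the episode above 0.01 m).
It also fails if it takes over 38 s, if anything falls off the work surface, if the arm or the gripper's body presses on something with over 40 N, if the wrist force passes 120 N, or if a joint passes its speed limit or range.

## Working session

There is one attempt and no reset: what is moved stays moved. The work goes in short steps, Python scripts to look and compute and a tool call to move; the robot and the scene stay as the last step left them, time stands still between calls to the robot, and variables do not carry over. Pictures are saved under pics/ and viewed, about 8 in all and at most 12, crops included, and the job is handed in when it is done.

Besides the shell and the picture viewer there is one more tool, called after ">>>" as name(argument=value, ...), one argument or row to a line, values as JSON. move_arm: Moves the arm, as the interface text tells. Its arguments: {"type":"object","properties":{"commands":{"type":"string"},"force":{"type":"number"}},"required":["commands"]}

```bash
mkdir -p pics
python3 - <<'E'
from station import bot
import cv2,numpy as np
for n in ["scene","top"]:
    c=bot.read_camera(n); cv2.imwrite(f"pics/{n}0.png",c["img"][:,:,::-1])
    np.savez(f"{n}.npz",**c); R=cv2.Rodrigues(c["rvec"])[0]; print(n,c["K"].tolist(),(-R.T@np.ravel(c["tvec"])).round(3),R.round(2).tolist())
o=bot.get_obs();print(o)
E
```

```text
scene [[585.3972534696201, 0.0, 322.45583120486674], [0.0, 585.3972534696201, 246.43128013108566], [0.0, 0.0, 1.0]] [ 1.232 -0.339  1.056] [[0.43, 0.9, -0.0], [0.73, -0.35, -0.59], [-0.53, 0.25, -0.81]]
top [[485.94655976194923, 0.0, 322.89445703137505], [0.0, 485.94655976194923, 245.45217489115032], [0.0, 0.0, 1.0]] [ 0.351 -0.047  1.346] [[0.03, -1.0, 0.0], [-0.98, -0.03, -0.18], [0.18, 0.0, -0.98]]
{'t': 0.1, 'q': array([-1.3650915 ,  0.47772872,  0.02234267,  1.55633486, -0.01148779,
        1.10934394, -0.08308492]), 'joint_vel': array([-1.32079110e-03,  3.06501008e-05,  4.51030033e-04, -2.81820193e-03,
       -1.65110915e-03, -1.95408228e-04, -4.84072008e-04]), 'joint_torque': array([ 4.38554707e-03, -5.97764289e+01,  1.61360878e+00, -2.81956279e+01,
        1.28063301e-02,  5.02771174e-03, -3.63557581e-05]), 'eef_pos': array([0.2082065 , 0.64151836, 0.23042288]), 'tool_rot': array([-6.51166274e-05,  1.56239263e-01,  9.87718878e-01, -8.40797824e-04]), 'contact_force': array([-1.10102095,  0.27036052,  0.09886299]), 'torque': array([ 0.03709515, -0.01325493, -0.02434186]), 'gripper_width': 0.9978054360574804}
```

View pics/top0.png

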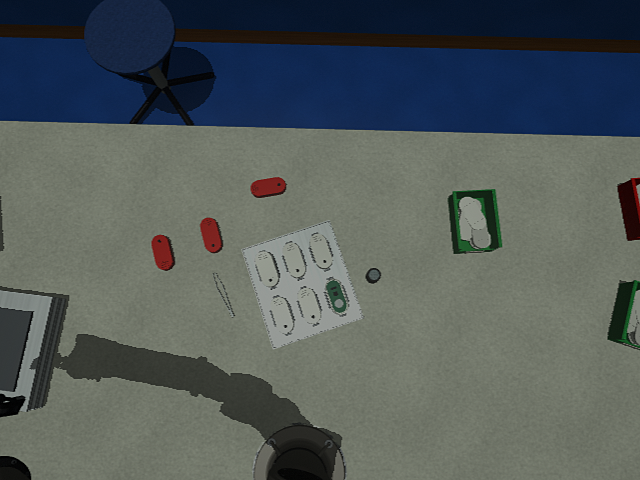

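View pics/scene0.png

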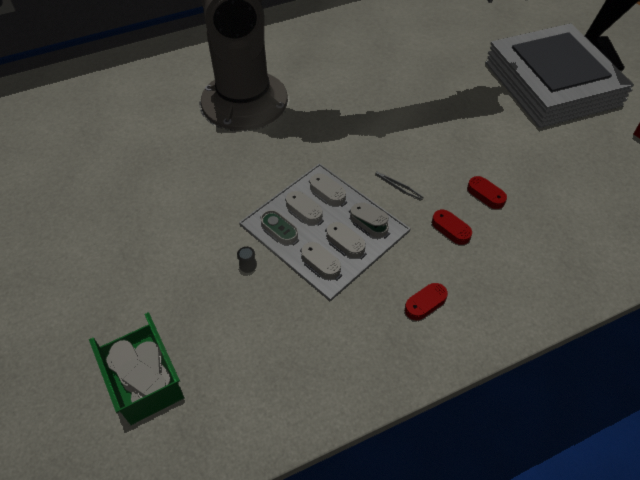

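The top view shows the tray at about (302,285), the loupe at (373,275), and the tweezers at (223,295). In the scene view the housing at (369,218), on the tweezers side, has a dark gap under its lid. I'll enlarge both and fit the tray.

```bash
cat > h.py <<'E'
import numpy as np,cv2
def ray(c,uv,z):
    R=cv2.Rodrigues(c["rvec"])[0];C=-R.T@np.ravel(c["tvec"])
    d=R.T@np.linalg.inv(c["K"])@np.array([*uv,1.]);return C+d*(z-C[2])/d[2]
def proj(c,P): return cv2.projectPoints(np.float64(P).reshape(-1,1,3),c["rvec"],c["tvec"],c["K"],None)[0].reshape(-1,2)
E
python3 - <<'E'
from h import *
out=[]
for n,(x0,y0,x1,y1) in dict(top=(230,210,375,355),scene=(230,155,420,305)).items():
    c=dict(np.load(n+".npz")); im=c["img"]; hsv=cv2.cvtColor(im,cv2.COLOR_RGB2HSV)
    sub=im[y0:y1,x0:x1]
    m=((sub.min(2)>125)).astype(np.uint8)
    m=cv2.morphologyEx(m,cv2.MORPH_CLOSE,np.ones((7,7)))
    cs=max(cv2.findContours(m,0,2)[0],key=cv2.contourArea)
    ap=cv2.approxPolyDP(cv2.convexHull(cs),4,True).reshape(-1,2)+[x0,y0]
    W=np.array([ray(c,p,.006) for p in ap]); print(n,ap.tolist(),W.round(3).tolist(),np.linalg.norm(W-np.roll(W,1,0),axis=1).round(3))
    out.append(cv2.resize(sub,None,fx=580/sub.shape[0]*.68,fy=580/sub.shape[0]*.68,interpolation=2))
h=max(o.shape[0] for o in out)
cv2.imwrite("pics/z1.png",np.hstack(out)[:,:800,::-1])
E
```

```text
top [[329, 220], [362, 316], [273, 349], [241, 249]] [[0.671, -0.063, 0.006], [0.404, -0.159, 0.006], [0.31, 0.08, 0.006], [0.581, 0.182, 0.006]] [0.26  0.284 0.257 0.29 ]Traceback (most recent call last):
  File "<stdin>", line 8, in <module>
ValueError: max() iterable argument is empty
```

Run:
```python
from h import *
out=[]
T=np.array([.4915,.010]);a=np.deg2rad(20.2);R=np.array([[np.cos(a),-np.sin(a)],[np.sin(a),np.cos(a)]])
for n,(x0,y0,x1,y1) in dict(top=(235,215,370,355),scene=(230,155,420,305)).items():
    c=dict(np.load(n+".npz")); s=4 if n=="top" else 3.6
    sub=c["img"][y0:y1,x0:x1]
    o=cv2.resize(sub,(400 if n=="scene" else 390,400 if n=="top" else 316),interpolation=2)
    sx=o.shape[1]/(x1-x0);sy=o.shape[0]/(y1-y0); o=cv2.convertScaleAbs(o,alpha=1.2)
    for i in(-66,66):
        for j in(-78,0,78):
            p=T+R@np.array([i,j])/1000
            u=proj(c,[*p,.028])[0]; cv2.circle(o,(int((u[0]-x0)*sx),int((u[1]-y0)*sy)),3,(255,0,0),-1)
            print(n,i,j,p.round(3),u.round(0))
    for p in [(-145,-130),(145,-130),(145,130),(-145,130)]:
        u=proj(c,[*(T+R@np.array(p)/1000),.006])[0]; cv2.circle(o,(int((u[0]-x0)*sx),int((u[1]-y0)*sy)),3,(0,0,255),-1)
    out.append(np.vstack([o,np.zeros((400-o.shape[0],o.shape[1],3),np.uint8)]))
cv2.imwrite("pics/z1.png",np.hstack(out)[:,:,::-1])
```

```text
top -66 -78 [ 0.456 -0.086] [336. 296.]
top -66 0 [ 0.43  -0.013] [309. 305.]
top -66 78 [0.403 0.06 ] [281. 314.]
top 66 -78 [ 0.58 -0.04] [320. 250.]
top 66 0 [0.553 0.033] [293. 259.]
top 66 78 [0.527 0.106] [266. 268.]
scene -66 -78 [ 0.456 -0.086] [278. 224.]
scene -66 0 [ 0.43  -0.013] [303. 205.]
scene -66 78 [0.403 0.06 ] [327. 187.]
scene 66 -78 [ 0.58 -0.04] [320. 258.]
scene 66 0 [0.553 0.033] [345. 237.]
scene 66 78 [0.527 0.106] [368. 217.]
```

View pics/z1.png

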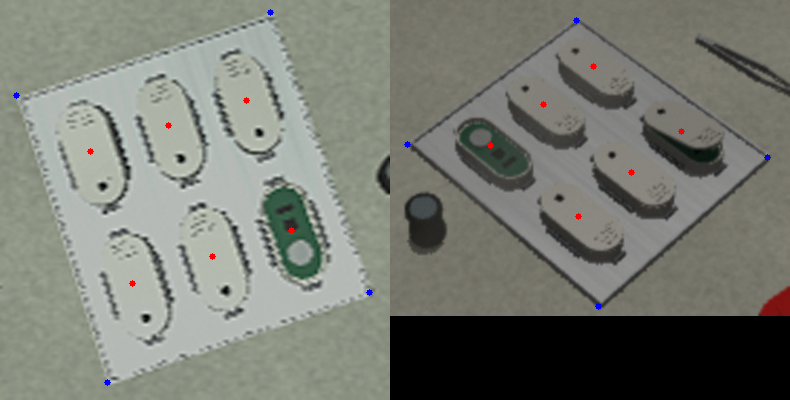

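The housing to close is in the nest at tray (+66, +78), centred at about (0.527, 0.106). Its far end is raised, and the tray is turned about 20.2°. That puts the shut press mark at about (0.561, 0.118, 0.028). I'll move over it with the fingers shut.

>>> move_arm(
  commands="0 -2.76 -2.16 0 0 0 0;0 -2.76 -2.16 0 0 0 0;0 -2.76 -2.16 0 0 0 0;0 -2.76 -2.16 0 0 0 0;0 -2.76 -2.16 0 0 0 0;0 -2.76 -2.16 0 0 0 0;0 -2.76 -2.16 0 0 0 0;0 -2.76 -2.16 0 0 0 0;0 -2.76 -2.16 0 0 0 0;0 -2.76 -2.16 0 0 0 0;0 -2.76 -2.16 0 0 0 0;0 -2.76 -2.16 0 0 0 0",
  force=40,
)

```text
t: 1.1
eef_pos: [0.4438, 0.2915, 0.2311]
tool_rot: [-0.0, 0.156, 0.988, -0.0]
contact_force: [1.2, -0.0, -0.2]
gripper_width: -0.001
```

>>> move_arm(
  commands="0 -2.76 -2.16 0 0 0 0;0 -2.76 -2.16 0 0 0 0;0 -2.76 -2.16 0 0 0 0;0 -2.76 -2.16 0 0 0 0;0 -2.76 -2.16 0 0 0 0;0 -2.76 -2.16 0 0 0 0;0 0 0 0 0 0 -6.4;0 0 0 0 0 0 -6.4;0 0 0 0 0 0 -6.4;0 0 0 0 0 0 -6.4;0 0 0 0 0 0 -6.4;0 0 0 0 0 0 -6.2",
)

```text
t: 2.1
eef_pos: [0.5605, 0.1188, 0.2309]
tool_rot: [-0.0, -0.178, 0.984, -0.0]
contact_force: [-0.5, 0.2, -0.6]
gripper_width: 0.0
```

>>> move_arm(
  commands="0 0 0 0 0 0 0;0 0 0 0 0 0 0;0 0 0 0 0 0 0",
)

```text
t: 2.35
eef_pos: [0.5607, 0.1188, 0.2311]
tool_rot: [-0.0, -0.174, 0.985, -0.0]
contact_force: [-0.0, 0.3, -0.2]
gripper_width: 0.002
```

Run:
```python
from station import bot
from h import *
from scipy.spatial.transform import Rotation as Ro
o=bot.get_obs(); c=bot.read_camera("wrist"); cv2.imwrite("pics/w1.png",c["img"][:,:,::-1])
q=o["tool_rot"];R=Ro.from_quat([*q[1:],q[0]]).as_matrix()
print(o["t"],o["eef_pos"].round(4),R.round(3).tolist(),o["contact_force"].round(2),o["gripper_width"])
T=np.eye(4);T[:3,:3]=R;T[:3,3]=o["eef_pos"]; M=np.linalg.inv(T@c["hand_eye"])
cc=dict(K=c["K"],rvec=cv2.Rodrigues(M[:3,:3])[0],tvec=M[:3,3],img=c["img"]);np.savez("wrist.npz",**cc)
a=np.deg2rad(20.2)
for x in(-50,36,50):
  p=np.array([.527,.106])+x/1000*np.array([np.cos(a),np.sin(a)]); print(x,p.round(4),proj(cc,[*p,.028]).round(0),proj(cc,[*p,.046]).round(0))
```

```text
2.35 [0.5607 0.1188 0.2311] [[-0.939, -0.343, -0.0], [-0.343, 0.939, -0.0], [0.0, 0.0, -1.0]] [-0.01  0.3  -0.19] 0.002012255904689661
-50 [0.4801 0.0887] [[316. 112.]] [[316. 112.]]
36 [0.5608 0.1184] [[316. 206.]] [[316. 211.]]
50 [0.5739 0.1233] [[316. 220.]] [[316. 225.]]
```

View pics/w1.png

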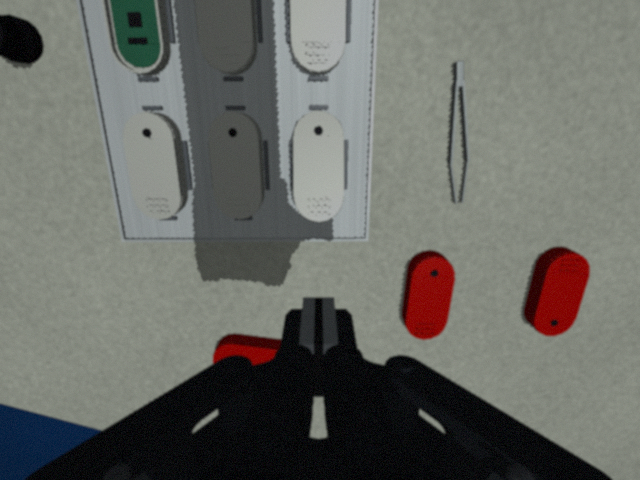

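The wrist view agrees with the map. The housing runs from (318,109) to (318,221), its thumb ribs are at about row 208, and the prediction for the mark was 206–211. I'm descending.

>>> move_arm(
  commands="0 0 0 3 0 0 0;0 0 0 3 0 0 0;0 0 0 3 0 0 0;0 0 0 3 0 0 0;0 0 0 2 0 0 0;0 0 0 1.5 0 0 0;0 0 0 1 0 0 0;0 0 0 0.5 0 0 0;0 0 0 0 0 0 0;0 0 0 0 0 0 0",
)

```text
t: 3.23
eef_pos: [0.5614, 0.119, 0.0619]
tool_rot: [0.0, -0.175, 0.985, 0.0]
contact_force: [-0.2, -0.6, 0.0]
gripper_width: -0.001
```

>>> move_arm(
  commands="0 0 0 0.15 0 0 0;0 0 0 0.15 0 0 0;0 0 0 0.15 0 0 0;0 0 0 0.15 0 0 0;0 0 0 0.15 0 0 0;0 0 0 0.15 0 0 0;0 0 0 0.15 0 0 0;0 0 0 0.15 0 0 0",
)

```text
t: 3.9
eef_pos: [0.5613, 0.119, 0.0494]
tool_rot: [0.0, -0.176, 0.984, 0.0]
contact_force: [0.7, 0.8, 2.7]
gripper_width: 0.003
```

Contact was made at about z = 0.050 with around 3 N, as expected. I'll keep pressing slowly.

>>> move_arm(
  commands="0 0 0 0.12 0 0 0;0 0 0 0.12 0 0 0;0 0 0 0.12 0 0 0;0 0 0 0.12 0 0 0;0 0 0 0.12 0 0 0;0 0 0 0.12 0 0 0;0 0 0 0.12 0 0 0;0 0 0 0.12 0 0 0;0 0 0 0.12 0 0 0;0 0 0 0.12 0 0 0;0 0 0 0 0 0 0;0 0 0 0 0 0 0",
)

```text
t: 4.9
eef_pos: [0.5604, 0.1187, 0.037]
tool_rot: [-0.001, -0.176, 0.984, -0.0]
contact_force: [0.5, 0.1, 1.5]
gripper_width: -0.002
```

>>> move_arm(
  commands="0 0 0 0.1 0 0 0;0 0 0 0.1 0 0 0;0 0 0 0.1 0 0 0;0 0 0 0.1 0 0 0;0 0 0 0.1 0 0 0;0 0 0 0 0 0 0",
)

```text
t: 5.4
eef_pos: [0.5609, 0.1189, 0.0321]
tool_rot: [-0.0, -0.176, 0.984, 0.0]
contact_force: [0.6, 0.3, 1.1]
gripper_width: -0.002
```

>>> move_arm(
  commands="0 0 0 0.08 0 0 0;0 0 0 0.08 0 0 0;0 0 0 0.07 0 0 0;0 0 0 0 0 0 0",
)

```text
t: 5.73
eef_pos: [0.5609, 0.1189, 0.0299]
tool_rot: [0.0, -0.176, 0.984, 0.0]
contact_force: [1.8, 1.1, 2.0]
gripper_width: -0.002
```

>>> move_arm(
  commands="0 0 0 0.05 0 0 0;0 0 0 0.05 0 0 0;0 0 0 0 0 0 0",
)

```text
t: 5.98
eef_pos: [0.561, 0.119, 0.029]
tool_rot: [0.0, -0.176, 0.984, 0.0]
contact_force: [1.7, 0.6, 1.6]
gripper_width: 0.001
```

>>> move_arm(
  commands="0 0 0 0.05 0 0 0;0 0 0 0.05 0 0 0;0 0 0 0 0 0 0",
)

```text
t: 6.23
eef_pos: [0.561, 0.1189, 0.028]
tool_rot: [0.0, -0.176, 0.984, 0.0]
contact_force: [0.6, 0.8, 2.0]
gripper_width: -0.003
```

>>> move_arm(
  commands="0 0 0 0.04 0 0 0;0 0 0 0 0 0 0",
)

```text
t: 6.4
eef_pos: [0.561, 0.119, 0.0277]
tool_rot: [0.0, -0.176, 0.984, 0.0]
contact_force: [1.0, 0.5, 2.6]
gripper_width: -0.001
```

>>> move_arm(
  commands="0 0 0 0.04 0 0 0;0 0 0 0 0 0 0",
)

```text
t: 6.57
eef_pos: [0.561, 0.119, 0.0274]
tool_rot: [0.0, -0.176, 0.984, 0.0]
contact_force: [0.6, 0.8, 4.9]
gripper_width: 0.003
```

>>> move_arm(
  commands="0 0 0 0.04 0 0 0;0 0 0 0 0 0 0;0 0 0 0 0 0 0",
)

```text
t: 6.82
eef_pos: [0.5611, 0.1189, 0.0272]
tool_rot: [0.0, -0.175, 0.984, 0.0]
contact_force: [0.1, 0.8, 8.0]
gripper_width: -0.004
```

Force has risen to 8 N while the height stalls at 27.2 mm, so the lid is on its hard stop. I'm drawing clear straight up.

>>> move_arm(
  commands="0 0 0 -0.2 0 0 0;0 0 0 -0.5 0 0 0;0 0 0 -1.5 0 0 0;0 0 0 -3 0 0 0;0 0 0 -3 0 0 0;0 0 0 -3 0 0 0;0 0 0 -3 0 0 0;0 0 0 -3 0 0 0;0 0 0 -3 0 0 0;0 0 0 0 0 0 0;0 0 0 0 0 0 0",
)

```text
t: 7.73
eef_pos: [0.5612, 0.1189, 0.2304]
tool_rot: [0.001, -0.175, 0.984, 0.0]
contact_force: [-0.8, -0.1, -0.9]
gripper_width: -0.001
```

>>> move_arm(
  commands="0 3 3 0 0 0 0;0 3 3 0 0 0 0;0 3 3 0 0 0 0;0 3 3 0 0 0 0;0 0 3 0 0 0 0;0 0 3 0 0 0 0;0 0 3 0 0 0 0;0 0 0 0 0 0 0;0 0 0 0 0 0 0;0 0 0 0 0 0 0",
)

```text
t: 8.57
eef_pos: [0.3778, 0.272, 0.2276]
tool_rot: [-0.001, -0.176, 0.984, -0.001]
contact_force: [0.0, -0.1, -0.4]
gripper_width: -0.0
```

Run:
```python
from station import bot
from h import *
print(bot.get_obs()["eef_pos"],bot.get_obs()["contact_force"])
c=bot.read_camera("scene"); t=bot.read_camera("top")
old=np.load("scene.npz")["img"]
f=lambda i:cv2.resize(i[150:310,235:425],(395,333),interpolation=2)
cv2.imwrite("pics/z2.png",np.hstack([f(old),f(c["img"])])[:,:,::-1])
for n,new in(("scene",c["img"]),("top",t["img"])):
    o=np.load(n+".npz")["img"]; d=(cv2.absdiff(new,o).max(2)>60); y,x=np.where(d); print(n,d.sum())
```

```text
[0.37781658 0.27196716 0.22755212] [ 0.02897519 -0.14561774 -0.36910511]
scene 2911
top 16535
```

View pics/z2.png

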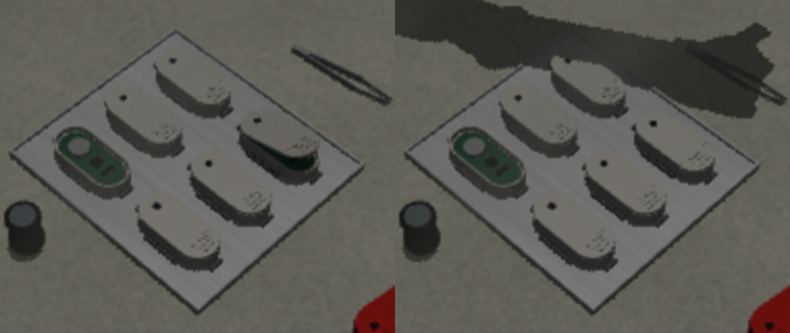

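The after view shows the lid, at about (675,145) in the picture, shut and flush like its neighbours. The tray, housings, loupe and tweezers have not moved. Handing in.

```bash
python3 -c "
from station import bot
print(bot.hand_in())"
```

```text
the job is handed in; nothing more can be done
None
```

I pressed the raised lid shut with closed fingertips at its thumb ribs, drew straight up and clear, and handed the job in at about 9 s. The raised lid was on the housing in the far row on the tweezers side.

- **Pressing:** the lid resisted with about 1–3 N on the way down. At a tip height of 27–28 mm the force climbed to 8 N while the height stalled, which matches the 28 mm shut height within calibration error.
- **Last view:** the scene camera shows the lid flush like its neighbours. The tray, the other housings, the loupe and the tweezers look unmoved, and the arm is clear with no contact force.
- **Not checked:** the lid angle was judged only by eye and by the force and height. The bin was not in the last crop, but the arm never went near it. Comparing before and after images told me little, because the arm and its shadow had moved.

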